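Hold the keyed cell over the reader, key above the slot

ROBOT

A 7-joint arm with a two-finger parallel gripper is mounted at the origin on a cart in front of the work surface, level with it; the furniture and walls round the work are solid. World frame = base frame: x ahead of the robot, y to its left, z up, the work surface at z = 0. Lengths are in m, angles in rad, forces in N, time in s.
With the tool pointing down it reaches from about 0.425 to 0.925 m from the base axis. Payload 6.8 kg.
Tool frame: the origin (TCP) lies at the very end of the fingers, on their centre line; the grasp point (between the pads) lies 19 mm behind it; x points along the fingers, y is the direction in which the jaws open and shut, and the axes are right-handed (so a half turn about x gives the same grasp; the last joint's range is limited). The gripper opens to 85 mm and grips with 20 to 120 N. Pads are 22 mm wide; open, the fingers measure 114 mm over their backs; the gripper's body (76 mm by 85 mm) begins 54 mm behind the grasp point. The pads swing forward as they close: fully open they stand 13 mm farther back than shut.
Start: joints at [1.149, 0.477, 0.022, 1.555, -0.011, 1.109, -0.083], TCP at [0.208, -0.642, 0.196] pointing down, gripper open.
Joint ranges: [-2.96, 2.96], [-0.34, 2.1], [-1.41, 1.46], [0.24, 2.44], [-1.37, 4.51], [0.17, 1.92], [-2.96, 2.96]. Speed limits (rad/s): [2.39, 2.39, 3.14, 3.14, 3.14, 3.14, 3.14].

INTERFACE

Orientations are given as a rotation vector (axis times angle).
In Python, from bench import get_obs, grab_frame, camera_info, hand_in gives the robot as it stands.
- The arm moves only by the tool apply_moves, never from a script. Its argument "series" is text: rows parted by semicolons, each of 7 numbers parted by spaces: the turn, a rotation vector about the tool's x, y, z in rad, then the shift along the tool's x, y, z in m, then the opening, from 0 (shut) to 1 (fully open). In form: wx wy wz tx ty tz hand; .... A call has 1 to 12 rows; each row is the pose to reach, as a shift and turn from the pose commanded when the call began, along the tool's axes at that moment; what a row does not reach only later rows make up. A row lasts 1/8 s, in which the tool goes at most 62.5 mm and 10.7 degrees, less where a joint would pass 70% of its speed; a pose out of reach is approached as far as the arm can. A call with a gripper value outside its range is refused whole. The fingers move at their own pace and stop on an object; "force" is the grip in N (left out, the last holds). Time passes only in rows, so rows that repeat a pose let the fingers close. It gives the time, the measured TCP pose, the force and the opening at its end, in the units of the state.
- get_obs(): the state, without advancing time (a new reading comes with each control period).
- grab_frame(name): name is "scene" or "top" or "wrist"; returns the picture (400x640x3 uint8, blue, green, red); there is no depth.
- camera_info(name): a dict with "fov_y" (degrees; the focal length in pixels is half the picture's height over the tangent of half this angle, whatever the lens; pixels are square), "cx", "cy" (the principal point, pixels), "rvec" (rotation vector, rad) and "tvec" (3), from world to camera coordinates, as OpenCV has them. Camera axes: x right, y down, z forward; pixel columns grow to the right and rows downward; lengths in m; the calibration is good to about 2 mm. A picture is of the moment at which its call begins: read the wrist's pose just before it. camera_info takes no time and is no camera call; for the wrist camera it gives the pose at the moment of the call.
- hand_in(): hands the job in, once; it reports no verdict.
The state is a dict: "clock": time; "joints": joint angles; "qvel": joint speeds; "tau": joint torques, N m; "tcp_pos": TCP position; "orientation": TCP orientation; "contact_force": force on the tool from outside, world axes, zero at the start; "moment": the same for the moment, N m; "grip_width": finger opening in m.
Only numpy, scipy, OpenCV 4.12 (cv2) and the standard library are available. Lean on these libraries where they do the work, as an engineer would, in place of code of your own. Each camera call takes 0.05 s, during which the arm holds its last target.

TASK

Pick up the keyed measuring cell by its round neck, carry it over the tube rack, and turn it so that its key rib faces the slot in the reader's collar. Stop with the cell upright and still, centred about 1 cm above the collar with the key right above the slot, and finish while holding it there, so that the fit can be checked before it is lowered. The cell must never touch the reader, and the rack with its tubes, the bottle and the beaker must stay as they are.

Things in the scene. Friction and masses are not known exactly. Their poses are not given: they have to be found in the camera images.
- cell: The measuring cell, 0.25 kg, loose, standing upright on the counter to the robot's left of the tube rack. Round aluminium body 48 mm in diameter, 46 mm high; on it a round black grip neck 28 mm in diameter, from 46 to 94 mm above the underside (take it there). One black key rib, 10 mm wide and 34 mm high from the underside up, stands out of the body's side on its own -x side, to 36 mm from the axis. Origin: centre of the underside; z up along the axis.
- cell_key (a point): Point on the cell's key rib, at underside height, 31 mm from the cell's axis along the cell's -x.
- reader: The reader, fixed to the counter to the robot's right of the rack: flat white block 124 (x) by 116 (y) by 36 mm high, with a blank black display on its front (-x) side, and a dark round collar in the middle of its top: 54 mm inside and 66 mm outside diameter, 16 mm high, so its rim is 52 mm above the counter. The collar has one slot about 16 mm wide, on the reader's own -x side, with a short black index line on the block in front of it. Origin: centre of the underside; z up.
- reader_mouth (a point): Centre of the collar's mouth, at rim height (52 mm above the counter); axes as the reader's.
- reader_slot (a point): Middle of the collar's slot, at rim height, 31 mm from the collar's axis along the reader's -x.
- rack: Tube rack between cell and reader, loose, 34 (x) by 142 (y) by 64 mm high, its long side running roughly away from the robot. With the tubes in it the top is 82 mm above the counter. Origin: centre of the underside, z up.
- tube_0: Capped sample tube standing in the rack, 16 mm across the cap, 76 mm long; origin at its lower end.
- tube_1: Capped sample tube standing in the rack, 16 mm across the cap, 76 mm long; origin at its lower end.
- tube_2: Capped sample tube standing in the rack, 16 mm across the cap, 76 mm long; origin at its lower end.
- bottle: Bystander: white reagent bottle with screw cap, 50 mm in diameter, 118 mm high, behind the reader; origin at the centre of its underside.
- beaker: Bystander: small clear beaker, 62 mm in diameter, 70 mm high, beyond the reader to the right; origin at the centre of its underside.
Mind the look-alikes: they are no part of the job. What is shaped like the cell but yellow is not meant.

How it is judged:
On the way:
1. the cell is carried over the tube rack, its underside higher than the tubes (x of cell in the frame of rack between -0.06 and 0.06 m and y of cell in the frame of rack between -0.11 and 0.11 m and height (world z) of cell above 0.082 m), for 0.04 s.
At the end, for the whole second after the job is handed in: The fingers hold the cell upright (6 degrees) and still, clear of the reader, its underside 3 to 20 mm above the collar's rim, its axis within 8 mm of the collar's, its key turned to the slot within 8.5 degrees and within 14 mm of the slot's middle in plan (z of cell in the frame of reader_mouth between 0.003 and 0.02 m and horizontal distance between cell and reader_mouth below 0.008 m and horizontal distance between cell_key and reader_slot below 0.014 m and angle between the x axis of cell and the x axis of reader, either way round below 0.15 rad and angle between cell's own z axis and vertical below 0.1 rad and linear speed of cell below 0.02 m/s and contact force between cell and the fingers above 1 N and contact force between cell and reader below 0.1 N); the arm keeps its last pose, push and grip.
It fails at once if the cell touches the reader (contact force between cell and reader above 0.5 N).
It fails at once if the rack or a tube in it is disturbed (moved over 20 mm) (distance of any of rack, tube_0, tube_1, tube_2 from where it was at the start of the episode above 0.02 m).
It fails at once if the bottle or the beaker is moved over 20 mm or tipped (distance of any of bottle, beaker from where it was at the start of the episode above 0.02 m or angle between any of bottle, beaker's own z axis and vertical above 0.2 rad).
It also fails if it takes over 45 s, if anything falls off the work surface, if the arm or the gripper's body presses on something with over 40 N, if the wrist force passes 120 N, or if a joint passes its speed limit or range.

## Working session

There is one attempt and no reset: what is moved stays moved. The work goes in short steps, Python scripts to look and compute and a tool call to move; the robot and the scene stay as the last step left them, time stands still between calls to the robot, and variables do not carry over. Pictures are saved under pics/ and viewed, and the job is handed in when it is done.

Besides the shell and the picture viewer there is one more tool, called after "Call:" as name(argument=value, ...), one argument or row to a line, values as JSON. apply_moves: Moves the arm, as the interface text tells. Its arguments: {"type":"object","properties":{"series":{"type":"string"},"force":{"type":"number"}},"required":["series"]}

```bash
mkdir -p pics
python3 - <<'E'
from bench import *
import cv2
o=get_obs();print(o)
for n in("scene","top","wrist"):
    print(n,camera_info(n));cv2.imwrite(f"pics/{n}0.png",grab_frame(n))
E
```

```text
{'clock': 0.0, 'joints': array([ 1.14889316,  0.47777672,  0.02231225,  1.5564601 , -0.01150605,
        1.1093002 , -0.08310128]), 'qvel': array([-7.41409573e-04, -8.20579503e-04, -1.04558969e-03,  2.55846344e-04,
        5.40457786e-04,  6.21721526e-05, -7.11019777e-05]), 'tau': array([ 6.48267292e-05, -5.96452403e+01,  1.60780896e+00, -2.81194693e+01,
        1.23879997e-02,  9.43841762e-03,  1.43794864e-05]), 'tcp_pos': array([ 0.20815338, -0.64140907,  0.19533727]), 'orientation': array([ 2.05236708,  0.32664001, -2.05319514]), 'contact_force': array([-0.0008505 ,  0.0489199 , -0.78750338]), 'moment': array([ 0.0192268 , -0.0530183 , -0.00962345]), 'grip_width': 0.0854915499721715}
scene {'fov_y': 42.799902878129586, 'cx': 313.8138018534422, 'cy': 199.93106452002004, 'rvec': array([ 1.00695468, -2.22467234,  1.25534715]), 'tvec': array([0.28954884, 0.31917295, 1.00357089])}
top {'fov_y': 53.94496159759478, 'cx': 318.0050859302985, 'cy': 196.40016775940938, 'rvec': array([ 2.11564292, -2.13920863,  0.18599503]), 'tvec': array([-0.10505447,  0.57631123,  0.96239147])}
wrist {'fov_y': 67.48364026745053, 'cx': 314.43871134213583, 'cy': 200.994993315412, 'rvec': array([-2.33847664,  1.69998106,  0.25552696]), 'tvec': array([-0.674533  , -0.03734473,  0.37957815])}
```

View pics/scene0.png

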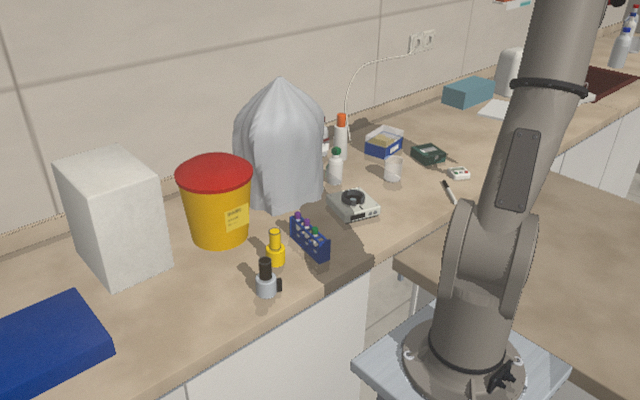

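View pics/top0.png

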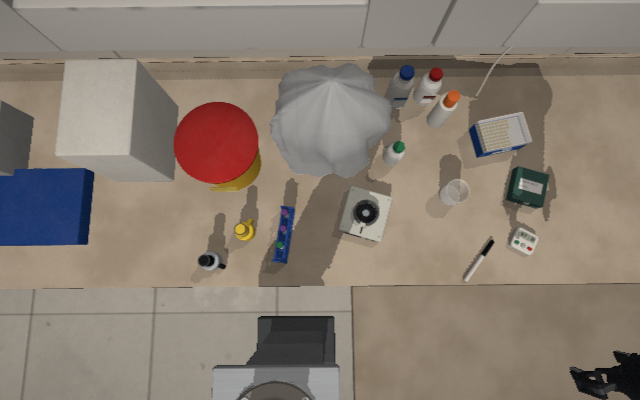

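View pics/wrist0.png

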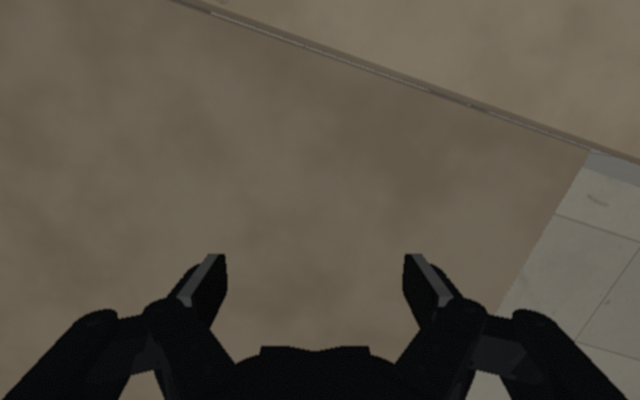

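The top view shows the cell at about (208,261) with its key toward the lower right, a yellow look-alike at (245,231), the rack at (284,236), and the reader's collar at (366,212) with its slot at the lower left. The beaker is at (454,192) and the bottle at (395,152). I'll enlarge these.

Run:
```python
import cv2
t=cv2.imread("pics/top0.png");s=cv2.imread("pics/scene0.png")
z=lambda im,x,y,w,h,k:cv2.resize(im[y:y+h,x:x+w],None,fx=k,fy=k,interpolation=cv2.INTER_CUBIC)
cv2.imwrite("pics/a.png",cv2.hconcat([z(t,190,235,50,50,8),z(t,335,180,50,50,8)][:2]))
cv2.imwrite("pics/a2.png",z(t,330,180,70,70,8))
cv2.imwrite("pics/b.png",z(s,245,250,50,55,10))
cv2.imwrite("pics/c.png",z(s,320,180,70,50,11))
```

```text
(no output)
```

View pics/a.png

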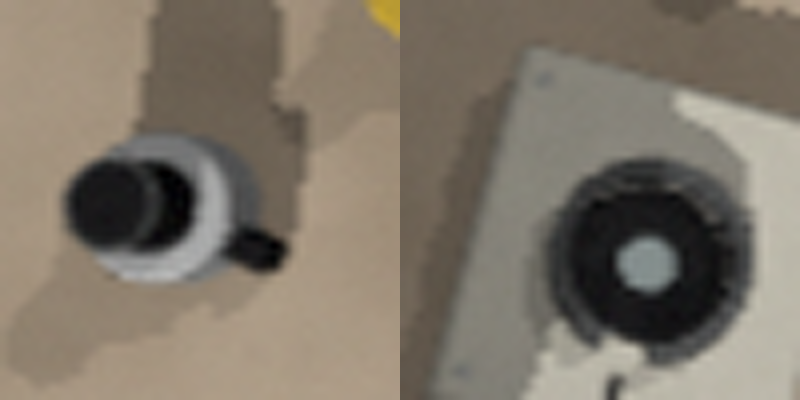

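View pics/a2.png

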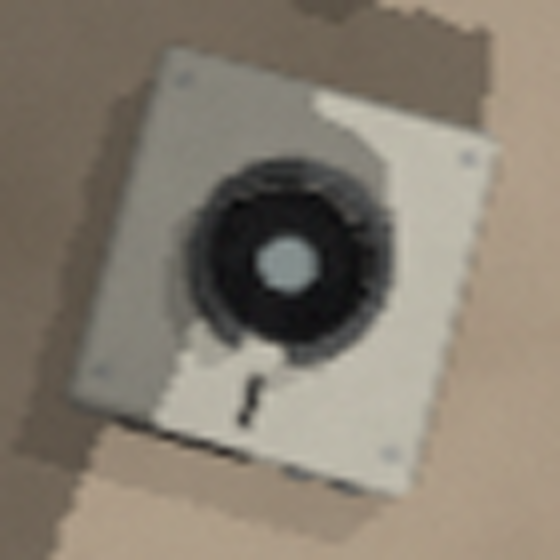

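View pics/b.png

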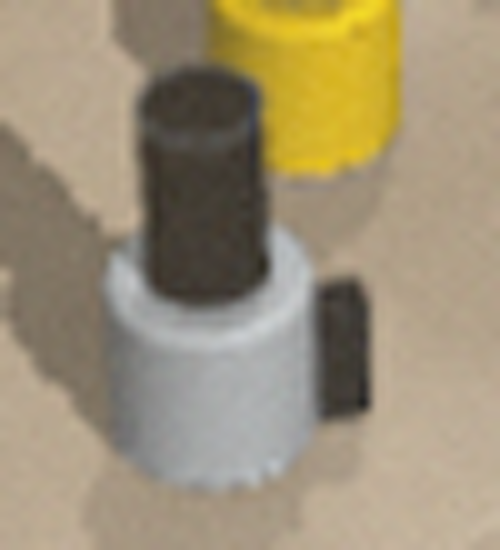

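View pics/c.png

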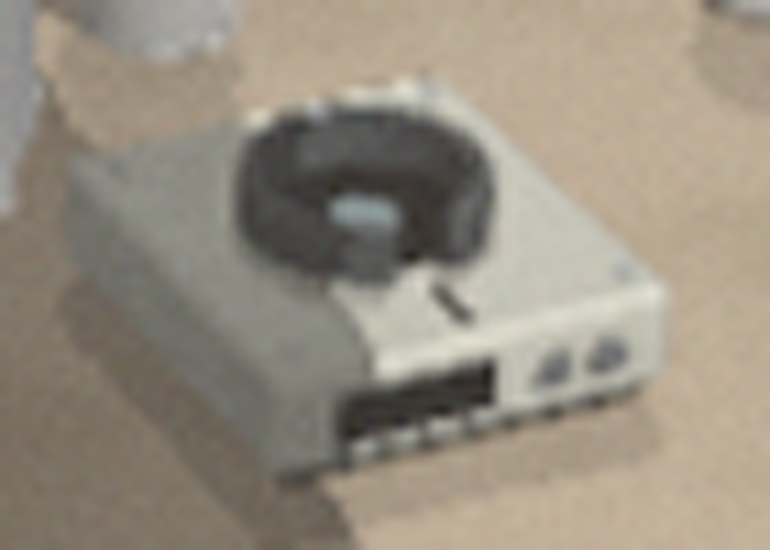

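```bash
cat > h.py <<'E'
import numpy as np,cv2
from bench import *
def ray(n,u,v,ci=None):
    c=ci or camera_info(n);f=200/np.tan(np.radians(c['fov_y'])/2)
    R=cv2.Rodrigues(c['rvec'])[0];t=c['tvec']
    d=R.T@np.array([(u-c['cx'])/f,(v-c['cy'])/f,1]);return -R.T@t,d
def onz(n,u,v,z,ci=None):
    o,d=ray(n,u,v,ci);return o+d*(z-o[2])/d[2]
def proj(n,p,ci=None):
    c=ci or camera_info(n);f=200/np.tan(np.radians(c['fov_y'])/2)
    q=cv2.Rodrigues(c['rvec'])[0]@np.array(p)+c['tvec'];return np.array([f*q[0]/q[2]+c['cx'],f*q[1]/q[2]+c['cy']])
def crop(x0,y0,k,X,Y): return x0+(X+.5)/k-.5,y0+(Y+.5)/k-.5
E
python3 - <<'E'
from h import *
T=lambda X,Y,z:onz("top",*crop(190,235,8,X,Y),z)
print("cell",T(107,204,.094),T(160,209,.046),"key",T(283,252,.034))
S=lambda X,Y,z:onz("scene",*crop(245,250,10,X,Y),z)
print("cell sc",S(199,103,.094),"key",S(344,285,.034))
R=lambda X,Y,z:onz("top",*crop(330,180,8,X,Y),z)
c=[R(170,45,.036),R(497,140,.036),R(408,492,.036),R(72,400,.036)]
for p in c:print(p)
print("ctr",np.mean(c,0),"collar",R(292,262,.052), "hole", R(287,262,.036))
print("idx",R(262,378,.036),R(243,425,.036))
for a,b in((0,1),(3,2),(3,0),(2,1)):
    d=c[b]-c[a];print(np.linalg.norm(d),np.degrees(np.arctan2(d[1],d[0])))
C=lambda X,Y,z:onz("scene",*crop(320,180,11,X,Y),z)
print("collar sc",C(368,193,.052),"idx",C(437,287,.036),C(470,322,.036))
for p in((292,207),(279,207),(288,263),(275,261)):print("rack",onz("top",*p,.064))
print("bottle",onz("top",399,146,.118),"beaker",onz("top",456,186,.07),"yellow",onz("top",241,229,.094))
E
```

```text
cell [0.41532052 0.16636118 0.094     ] [0.41453081 0.16364402 0.046     ] key [0.40082085 0.12729306 0.034     ]
cell sc [0.41396282 0.16608757 0.094     ] key [0.40181084 0.1370827  0.034     ]
[ 0.60676682 -0.19800404  0.036     ]
[ 0.57383712 -0.30403354  0.036     ]
[ 0.45965184 -0.27052146  0.036     ]
[ 0.4903465  -0.16346354  0.036     ]
ctr [ 0.53265057 -0.23400565  0.036     ] collar [ 0.53220713 -0.23383141  0.052     ] hole [ 0.53440449 -0.23414504  0.036     ]
idx [ 0.49676757 -0.22487725  0.036     ] [ 0.48168825 -0.21830373  0.036     ]
0.11102531143786126 -107.2532893038988
0.11137126813690026 -105.99816532217542
0.1214361513709575 -16.524986955123875
0.11900141257498226 -16.35636662066786
collar sc [ 0.5231445  -0.22424994  0.052     ] idx [ 0.49721369 -0.22406697  0.036     ] [ 0.48017725 -0.21837918  0.036     ]
rack [ 0.54625461 -0.04528482  0.064     ]
rack [ 0.54662727 -0.01234014  0.064     ]
rack [ 0.40646971 -0.03552858  0.064     ]
rack [ 0.41169395 -0.00335585  0.064     ]
bottle [ 0.68678402 -0.31213927  0.118     ] beaker [ 0.59452435 -0.46198192  0.07      ] yellow [0.48897242 0.07670758 0.094     ]
```

```bash
cat >> h.py <<'E'
from scipy.spatial.transform import Rotation as Ro
def Rt(psi):
    c,s=np.cos(psi),np.sin(psi);return np.array([[0,c,s],[0,s,-c],[-1,0,0.]])
def cur():
    o=get_obs();return o['tcp_pos'],Ro.from_rotvec(o['orientation']).as_matrix()
def psi(R):return np.degrees(np.arctan2(R[1,1],R[0,1]))
def rows(wps,p0=None,R0=None):
    if p0 is None:p0,R0=cur()
    for x,y,z,ps in wps:
        w=Ro.from_matrix(R0.T@Rt(np.radians(ps))).as_rotvec();t=R0.T@(np.array([x,y,z])-p0)
        print(np.round(w,3),np.round(t,4))
E
python3 - <<'E'
from h import *
p,R=cur();print(p,R,psi(R))
c=camera_info("wrist");Rc=cv2.Rodrigues(c['rvec'])[0];cp=-Rc.T@c['tvec']
print("cam in tool",R.T@(cp-p),"cam axes in tool cols\n",R.T@Rc.T)
rows([(.27,-.59,.25,-72),(.36,-.52,.27,-62),(.44,-.42,.28,-52),(.49,-.32,.28,-42),(.51,-.22,.28,-32),(.51,-.12,.28,-22),(.49,-.02,.28,-12),(.47,.06,.27,-2),(.44,.12,.25,8),(.415,.16,.22,18)])
E
```

```text
[ 0.2081906  -0.6415753   0.19553865] [[-5.35399527e-04  3.08677200e-01 -9.51166704e-01]
 [ 1.30714786e-03 -9.51165812e-01 -3.08677646e-01]
 [-9.99999002e-01 -1.40858139e-03  1.05766984e-04]] -72.02045107306782
cam in tool [-0.17777777  0.00024753 -0.07511028] cam axes in tool cols
 [[-5.94037188e-04 -2.92464988e-01  9.56276047e-01]
 [ 9.99999760e-01 -5.13455220e-04  4.64164477e-04]
 [ 3.55253070e-04  9.56276093e-01  2.92465223e-01]]
[-0.     0.     0.001] [-0.0544 -0.0301 -0.0747]
[-0.175 -0.     0.001] [-0.0744 -0.0689 -0.1819]
[-0.349 -0.     0.001] [-0.0843 -0.1393 -0.2889]
[-0.524 -0.     0.001] [-0.0842 -0.219  -0.3673]
[-0.698 -0.     0.001] [-0.0841 -0.3079 -0.4172]
[-0.873 -0.001  0.001] [-0.0839 -0.4031 -0.4481]
[-1.048e+00 -1.000e-03  1.000e-03] [-0.0838 -0.5044 -0.4599]
[-1.222e+00 -1.000e-03  1.000e-03] [-0.0737 -0.5866 -0.4656]
[-1.397e+00 -1.000e-03  1.000e-03] [-0.0536 -0.6529 -0.4556]
[-1.571e+00 -1.000e-03  1.000e-03] [-0.0235 -0.6986 -0.4441]
```

Call:
apply_moves(
  series="0 0 0 -0.054 -0.030 -0.075 1; -0.085 0 0 -0.065 -0.050 -0.128 1; -0.175 0 0 -0.074 -0.069 -0.182 1; -0.26 0 0 -0.080 -0.104 -0.236 1; -0.349 0 0 -0.084 -0.139 -0.289 1; -0.435 0 0 -0.084 -0.179 -0.328 1; -0.524 0 0 -0.084 -0.219 -0.367 1; -0.61 0 0 -0.084 -0.263 -0.392 1; -0.698 0 0 -0.084 -0.308 -0.417 1; -0.785 0 0 -0.084 -0.355 -0.433 1; -0.873 0 0 -0.084 -0.403 -0.448 1; -0.873 0 0 -0.084 -0.403 -0.448 1",
)

```text
clock: 1.65
tcp_pos: [0.5102, -0.1156, 0.2805]
orientation: [1.481, 1.008, -1.48]
contact_force: [-0.3, -0.2, -0.4]
grip_width: 0.0853
```

Run:
```python
from h import *
p,R=cur();print(p,psi(R),get_obs()['joints'],get_obs()['clock'])
cv2.imwrite("pics/w1.png",grab_frame("wrist"))
rows([(.50,-.07,.28,-17),(.49,-.02,.28,-12),(.48,.03,.28,-7),(.465,.08,.27,-2),(.44,.12,.25,8),(.415,.165,.22,18)])
```

```text
[ 0.51020652 -0.11559304  0.28051834] -21.530047790625467 [ 0.46439123  0.18062536 -0.41074998  1.78595407  0.0760325   1.19051374
 -0.34441019] 1.65
[-0.084  0.    -0.   ] [ 0.0004 -0.0274 -0.0415]
[-0.171  0.    -0.   ] [ 0.0004 -0.0553 -0.0842]
[-0.258  0.    -0.   ] [ 0.0004 -0.0831 -0.1269]
[-0.346  0.    -0.   ] [ 0.0104 -0.1156 -0.1678]
[-0.52  0.   -0.  ] [ 0.0304 -0.1537 -0.1956]
[-0.695  0.    -0.   ] [ 0.0604 -0.1936 -0.2281]
```

Call:
apply_moves(
  series="-0.084 0 0 0 -0.027 -0.042 1; -0.17 0 0 0 -0.055 -0.084 1; -0.258 0 0 0 -0.083 -0.127 1; -0.346 0 0 0.010 -0.116 -0.168 1; -0.43 0 0 0.02 -0.135 -0.182 1; -0.52 0 0 0.03 -0.154 -0.196 1; -0.61 0 0 0.045 -0.174 -0.212 1; -0.695 0 0 0.060 -0.194 -0.228 1; -0.695 0 0 0.060 -0.194 -0.228 1; -0.695 0 0 0.060 -0.194 -0.228 1",
)

```text
clock: 2.95
tcp_pos: [0.4159, 0.1635, 0.2201]
orientation: [0.977, 1.34, -0.977]
contact_force: [0.1, -0.1, 1.0]
grip_width: 0.0855
```

Run:
```python
from h import *
p,R=cur();print(p,psi(R),get_obs()['joints'],get_obs()['clock'])
print(proj("wrist",(.415,.166,.094)),proj("wrist",(.415,.166,.0)))
cv2.imwrite("pics/w2.png",grab_frame("wrist"))
```

```text
[0.41587811 0.16345158 0.22011829] 17.815725957489636 [ 0.15351076  0.12852926 -0.71178086  2.00719673  0.09742035  1.03910485
 -0.29275584] 2.95
[313.96115518 181.26140029] [314.10519472 165.14680382]
```

View pics/w2.png

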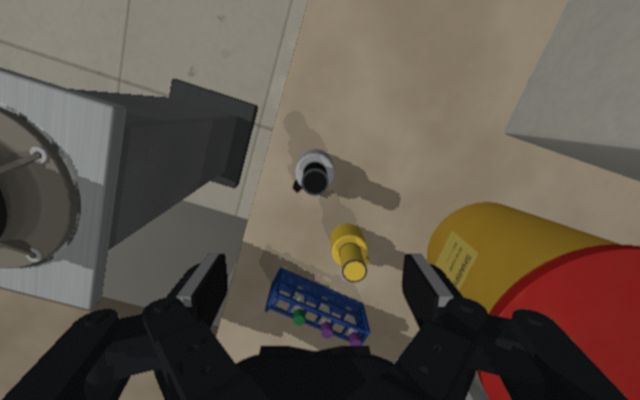

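View pics/w1.png

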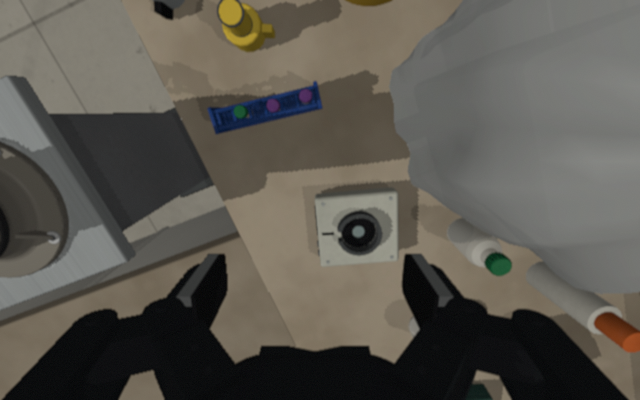

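The wrist views show the cell at about (314,175), with its key to the left at (297,187), and the yellow look-alike at (350,255). In the earlier view the reader's collar is at (358,232) and its slot points left.

Run:
```python
import cv2
z=lambda n,x,y,w,h,k:cv2.resize(cv2.imread(n)[y:y+h,x:x+w],None,fx=k,fy=k,interpolation=cv2.INTER_CUBIC)
cv2.imwrite("pics/d.png",z("pics/w2.png",285,140,60,60,10))
cv2.imwrite("pics/e.png",z("pics/w1.png",305,180,105,95,6))
```

```text
(no output)
```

View pics/d.png

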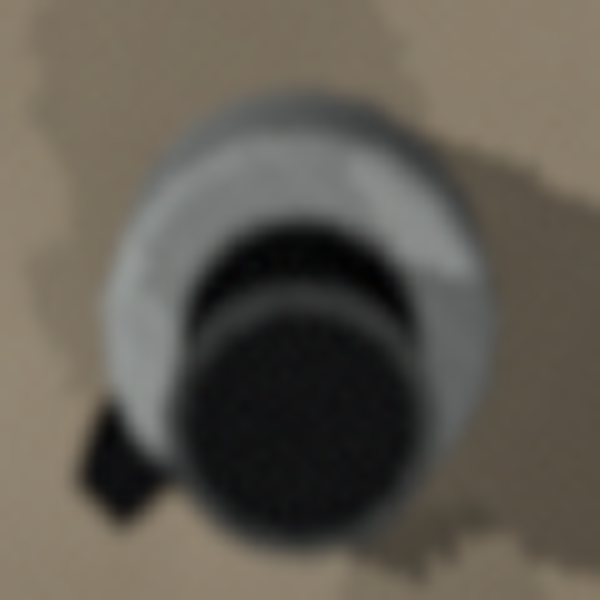

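View pics/e.png

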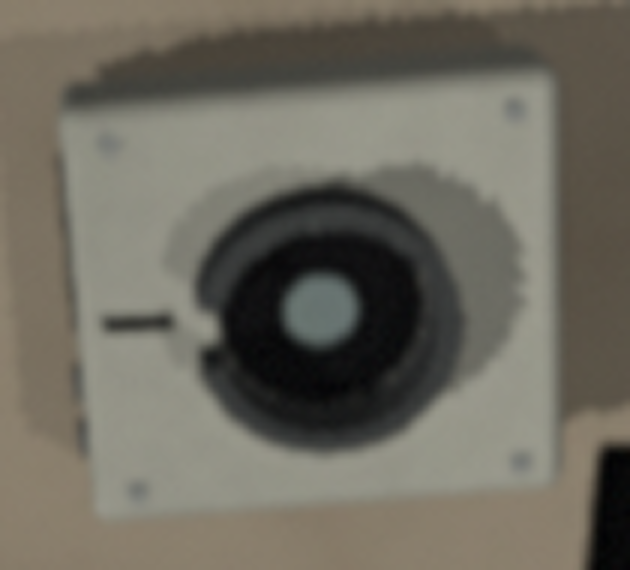

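Run:
```python
from h import *
W=lambda X,Y,z:onz("wrist",*crop(285,140,10,X,Y),z)
n=W(304,417,.094);k=(W(80,478,.034)+W(122,530,.034))/2;print("neck",n,"key end",k)
d=k-n;print("key dir",np.degrees(np.arctan2(d[1],d[0])),np.hypot(d[0],d[1]))
e=W(122,530,.034)-W(80,478,.034);print("edge len, normal",np.linalg.norm(e),np.degrees(np.arctan2(e[1],e[0]))-90, np.degrees(np.arctan2(e[1],e[0]))+90)
p,R=cur();c=camera_info("wrist");Rc=cv2.Rodrigues(c['rvec'])[0]
A=Rc@R; b=Rc@p+c['tvec']
p1=np.array([.51020652,-.11559304,.28051834]);R1=Ro.from_rotvec([1.481,1.008,-1.48]).as_matrix()
Rc1=A@R1.T; ci=dict(c);ci['rvec']=cv2.Rodrigues(Rc1)[0];ci['tvec']=b-Rc1@p1
V=lambda X,Y,z:onz("w",*crop(305,180,6,X,Y),z,ci)
q=[V(62,112,.036),V(548,72,.036),V(555,480,.036),V(98,515,.036)]
print(np.array(q),np.mean(q,0),"collar",V(330,318,.052))
ang=lambda a,b:np.degrees(np.arctan2(*(b-a)[[1,0]]))
print("yaw",ang(q[0],q[1]),ang(q[3],q[2]),ang(q[0],q[3]),ang(q[1],q[2]),"idx",ang(V(105,323,.036),V(172,321,.036)))
```

```text
neck [0.41635623 0.16607256 0.094     ] key end [0.39987819 0.13417437 0.034     ]
key dir -117.3200799795146 0.03590292852209186
edge len, normal 0.0085008826520502 -124.96023215086149 55.03976784913851
[[ 0.49264729 -0.16307731  0.036     ]
 [ 0.60641889 -0.19707687  0.036     ]
 [ 0.57571104 -0.30369367  0.036     ]
 [ 0.46089733 -0.26939064  0.036     ]] [ 0.53391864 -0.23330962  0.036     ] collar [ 0.53602005 -0.23154457  0.052     ]
yaw -16.638272036496954 -16.634631465332234 -106.62800031494318 -106.0674986829578 idx -19.690240678235398
```

Call:
apply_moves(
  series="0 0 0 0.04 0.001 -0.003 1; 0 0 0 0.08 0.001 -0.003 1; 0 0 0 0.12 0.001 -0.003 1; 0 0 0 0.145 0.001 -0.003 1; 0 0 0 0.163 0.001 -0.003 1; 0 0 0 0.163 0.001 -0.003 1; 0 0 0 0.163 0.001 -0.003 1",
)

```text
clock: 3.88
tcp_pos: [0.4166, 0.1668, 0.058]
orientation: [0.979, 1.339, -0.977]
contact_force: [0.6, -0.6, -0.2]
grip_width: 0.0854
```

Run:
```python
from h import *
p,R=cur();print(p,psi(R),R[:,0],get_obs()['joints'])
cv2.imwrite("pics/w3.png",grab_frame("wrist"))
```

```text
[0.41657499 0.16683034 0.05804056] 17.767952746974586 [ 1.20904739e-03  3.82452642e-04 -9.99999196e-01] [ 0.02267381  0.38016456 -0.63557268  2.16727391  0.35261747  0.6929449
 -0.54344468]
```

View pics/w3.png

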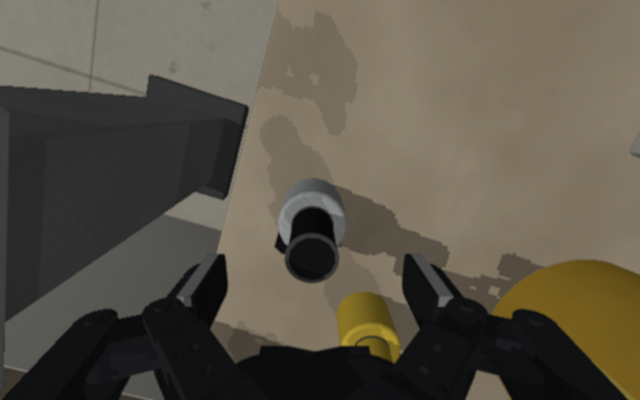

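The neck (top at about (312,257)) sits between the open pads, so I'll close.

Call:
apply_moves(
  series="0 0 0 0 0 0 0; 0 0 0 0 0 0 0; 0 0 0 0 0 0 0; 0 0 0 0 0 0 0; 0 0 0 0 0 0 0; 0 0 0 0 0 0 0; 0 0 0 0 0 0 0; 0 0 0 0 0 0 0; 0 0 0 0 0 0 0; 0 0 0 0 0 0 0",
  force=50,
)

```text
clock: 5.18
tcp_pos: [0.4177, 0.1683, 0.059]
orientation: [0.98, 1.338, -0.973]
contact_force: [0.0, 1.0, 15.6]
grip_width: 0.0001
```

Run:
```python
from h import *
p,R=cur();print(p,psi(R),get_obs()['grip_width'])
cv2.imwrite("pics/w4.png",grab_frame("wrist"))
```

```text
[0.41770093 0.16832263 0.05902726] 17.833639348726443 9.810812538888747e-05
```

View pics/w4.png

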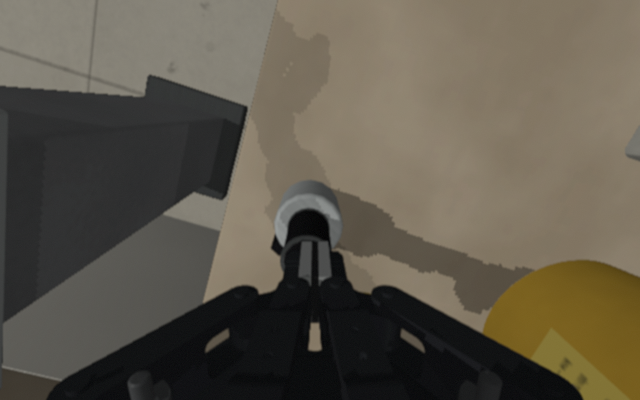

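The gripper closed fully, so it missed the neck. I'll look with all the cameras.

Run:
```python
from h import *
p,R=cur();print(p,get_obs()['contact_force'])
s=grab_frame("scene");t=grab_frame("top")
z=lambda im,x,y,w,h,k:cv2.resize(im[y:y+h,x:x+w],None,fx=k,fy=k,interpolation=cv2.INTER_CUBIC)
cv2.imwrite("pics/s5.png",z(s,200,170,120,140,4));cv2.imwrite("pics/t5.png",z(t,160,190,130,110,5))
cv2.imwrite("pics/w5.png",z(cv2.imread("pics/w4.png"),240,150,150,120,5))
for n in("wrist","scene","top"):print(n,proj(n,p),proj(n,p-R[:,0]*.019))
```

```text
[0.4176796  0.16832196 0.05902464] [-0.83269148  0.15902206 15.18310643]
wrist [313.6302789  230.64136607] [313.53434829 243.33965468]
scene [263.27912358 271.86381557] [262.95575957 265.19030427]
top [206.29130926 259.34689839] [204.0977225  259.23367316]
```

View pics/s5.png

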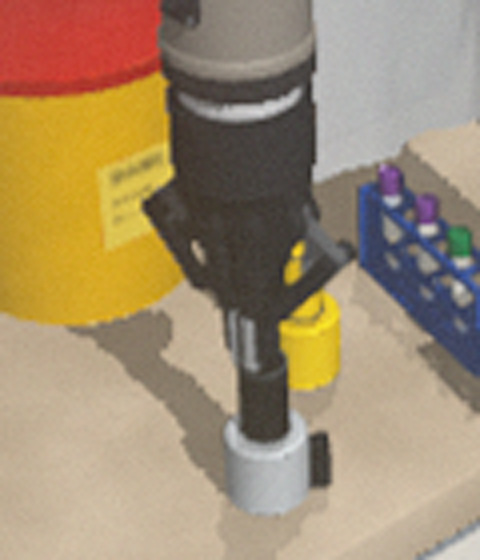

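View pics/t5.png

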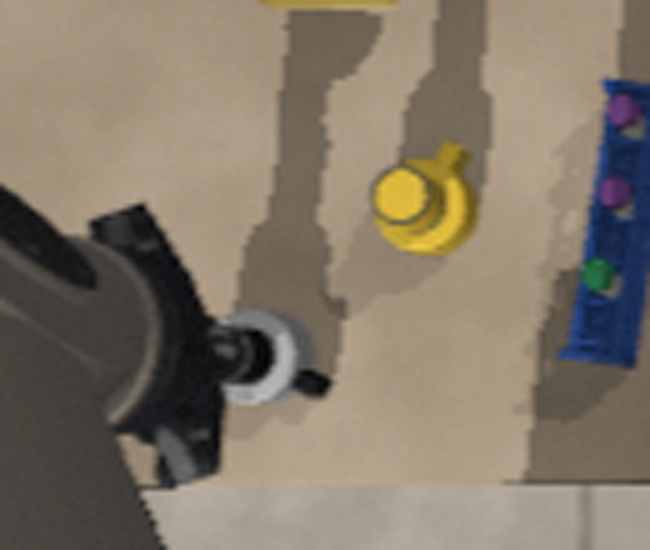

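View pics/w5.png

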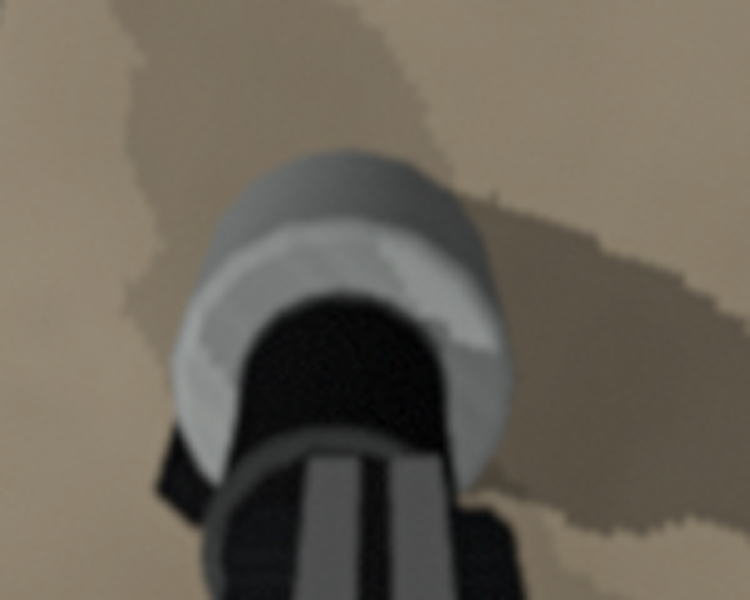

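Both views show the shut fingertips resting on top of the neck (about z 0.094), although the TCP reads 0.059. I need to know where the tips really are relative to the reported TCP.

Run:
```python
from h import *
p,R=cur()
for x in (0,-.01,-.02,-.03,-.04):
    print(x,"shut -z edge",proj("wrist",p+R@[x,0,-.011]),"scene",proj("scene",p+R@[x,0,0]),"top",proj("top",p+R@[x,0,0]),"open",proj("wrist",p+R@[x,.0427,-.011]),proj("wrist",p+R@[x,.0427,.011]))
print(get_obs())
```

```text
0 shut -z edge [313.54100228 214.42754505] scene [263.29515168 271.87754056] top [206.29802837 259.36384283] open [381.36841986 214.40995024] [379.17073513 246.27945244]
-0.01 shut -z edge [313.48798318 220.04195171] scene [263.12547594 268.37975883] top [205.1539612  259.30485353] open [384.94015581 220.02395319] [382.50504837 253.34244804]
-0.02 shut -z edge [313.42897797 226.29025185] scene [262.95423381 264.84968683] top [203.98637994 259.24465182] open [388.91519862 226.27186803] [386.2020716  261.17376349]
-0.03 shut -z edge [313.3629122  233.28622289] scene [262.7814035  261.28687535] top [202.79455211 259.18319994] open [393.36594551 233.26748768] [390.32439297 269.90597775]
-0.04 shut -z edge [313.28843793 241.17260426] scene [262.60696282 257.69086679] top [201.57771452 259.12045852] open [398.38322449 241.15357428] [394.94987946 279.70403462]
{'clock': 5.325, 'joints': array([ 0.02186593,  0.37915342, -0.63673756,  2.16567656,  0.35298075,
        0.6925637 , -0.54406352]), 'qvel': array([ 3.13785413e-04,  1.23853608e-03,  2.59380542e-03, -4.48394624e-04,
        6.46311557e-04,  1.06325936e-05, -4.17450422e-04]), 'tau': array([ 2.39977380e-01, -3.38150489e+01, -3.47267210e+00, -1.52051479e+01,
        1.91681175e-01, -1.99946053e-01, -1.72469254e-04]), 'tcp_pos': array([0.41763818, 0.16830938, 0.05900423]), 'orientation': array([ 0.97969809,  1.33833128, -0.97344366]), 'contact_force': array([-0.58973573,  0.1539932 , 14.52718499]), 'moment': array([0.0454771 , 0.22390901, 0.01589626]), 'grip_width': 2.6052069086332616e-05}
```

The evidence agrees: the true tips are about 35 mm behind the reported TCP (shut tips on the neck top at 0.094 with the reading at 0.059). I'll retreat, open, and relocate the cell.

Call:
apply_moves(
  series="0 0 0 -0.03 0 0 0; 0 0 0 -0.06 0 0 0; 0 0 0 -0.06 0 0 1; 0 0 0 -0.06 0 0 1; 0 0 0 -0.06 0 0 1; 0 0 0 -0.06 0 0 1; 0 0 0 -0.06 0 0 1; 0 0 0 -0.06 0 0 1",
)

```text
clock: 6.32
tcp_pos: [0.4156, 0.1668, 0.1171]
orientation: [0.977, 1.341, -0.977]
contact_force: [-0.2, 0.4, 0.4]
grip_width: 0.0855
```

Run:
```python
from h import *
p,R=cur();print(p,psi(R),get_obs()['contact_force'],get_obs()['grip_width'])
w=grab_frame("wrist");s=grab_frame("scene")
z=lambda im,x,y,w,h,k:cv2.resize(im[y:y+h,x:x+w],None,fx=k,fy=k,interpolation=cv2.INTER_CUBIC)
cv2.imwrite("pics/w6.png",z(w,270,150,80,100,6));cv2.imwrite("pics/w6f.png",w);cv2.imwrite("pics/s6.png",z(s,200,170,120,140,4))
```

```text
[0.41558741 0.16679233 0.11711655] 17.82261578436278 [-0.20915437  0.44200953  0.43441011] 0.08554364812618111
```

View pics/w6.png

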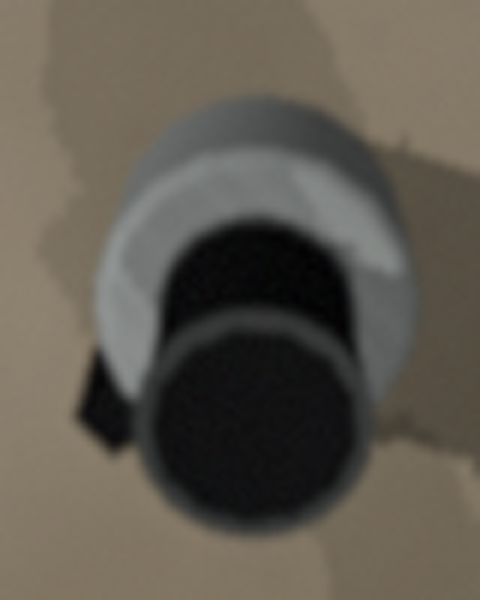

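View pics/s6.png

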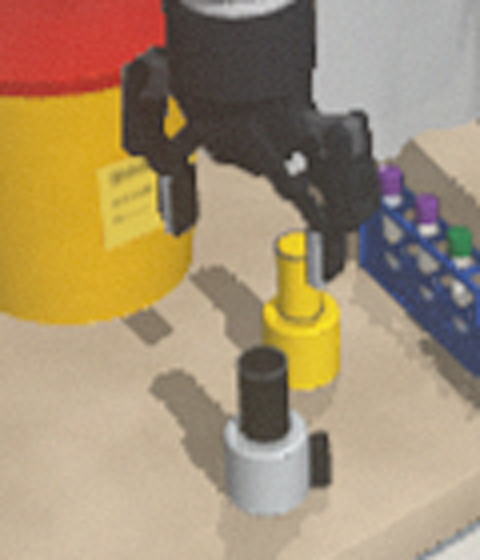

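Run:
```python
from h import *
W=lambda X,Y,z:onz("wrist",*crop(270,150,6,X,Y),z)
c=camera_info("wrist")
n=W(253,420,.094);print("neck",n,"diam",np.linalg.norm(W(137,420,.094)-W(371,420,.094)),"body",np.linalg.norm(W(96,300,.046)-W(416,300,.046)),W(256,305,.046))
k=(W(78,418,.034)+W(113,455,.034))/2;d=k-n;print(k,np.hypot(d[0],d[1]),np.degrees(np.arctan2(d[1],d[0])))
# free solve: camera-height shift making diam 28
S=lambda X,Y,z:onz("scene",*crop(200,170,4,X,Y),z)
print("scene neck",S(264,362,.094))
```

```text
neck [0.4146871  0.16523509 0.094     ] diam 0.027912402242122655 body 0.046320233581728286 [0.41476566 0.16499443 0.046     ]
[0.39854484 0.13351857 0.034     ] 0.0355880618616826 -116.97401482776736
scene neck [0.4114943  0.16472345 0.094     ]
```

Call:
apply_moves(
  series="0 0 0 0.03 -0.001 0.001 1; 0 0 0 0.06 -0.001 0.001 1; 0 0 0 0.08 -0.001 0.001 1; 0 0 0 0.094 -0.001 0.001 1; 0 0 0 0.094 -0.001 0.001 1; 0 0 0 0.094 -0.001 0.001 1",
)

```text
clock: 7.18
tcp_pos: [0.4155, 0.1658, 0.0239]
orientation: [0.978, 1.34, -0.976]
contact_force: [-0.1, 0.4, 0.3]
grip_width: 0.0856
```

Run:
```python
from h import *
p,R=cur();print(p,psi(R),get_obs()['contact_force'],get_obs()['grip_width'])
w=grab_frame("wrist");s=grab_frame("scene")
z=lambda im,x,y,w,h,k:cv2.resize(im[y:y+h,x:x+w],None,fx=k,fy=k,interpolation=cv2.INTER_CUBIC)
cv2.imwrite("pics/w7.png",w);cv2.imwrite("pics/s7.png",z(s,200,190,120,120,5))
```

```text
[0.41553175 0.16583972 0.02388826] 17.81840879761651 [-0.11149711  0.44693272  0.30949221] 0.08560908226736737
```

View pics/w7.png

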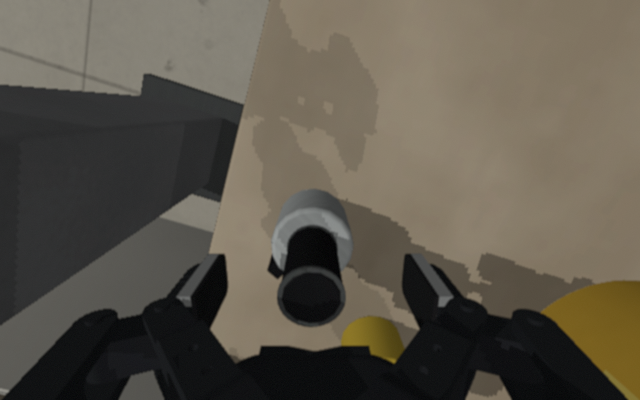

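View pics/s7.png

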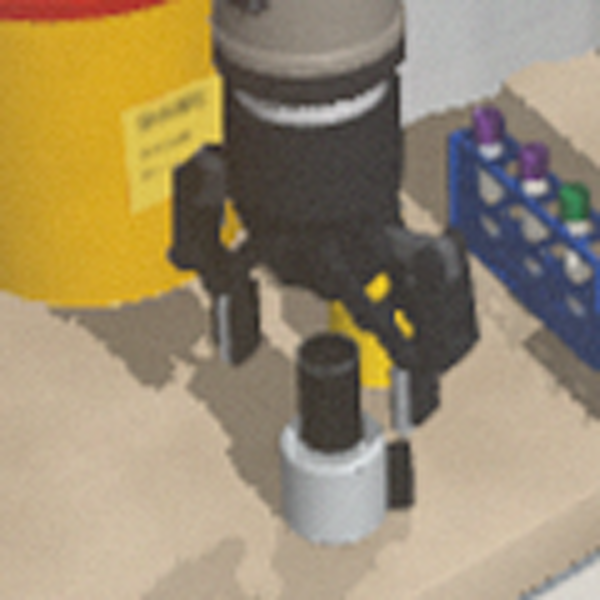

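The neck is now well between the pads in both views. I'll close.

Call:
apply_moves(
  series="0 0 0 0 0 0 0; 0 0 0 0 0 0 0; 0 0 0 0 0 0 0; 0 0 0 0 0 0 0; 0 0 0 0 0 0 0; 0 0 0 0 0 0 0; 0 0 0 0 0 0 0",
  force=50,
)

```text
clock: 8.15
tcp_pos: [0.415, 0.1655, 0.0235]
orientation: [0.977, 1.34, -0.977]
contact_force: [-2.1, -0.3, 5.6]
grip_width: 0.027
```

Run:
```python
from h import *
p,R=cur();print(p,psi(R),get_obs()['contact_force'],get_obs()['grip_width'],get_obs()['joints'])
w=grab_frame("wrist");s=grab_frame("scene")
z=lambda im,x,y,w,h,k:cv2.resize(im[y:y+h,x:x+w],None,fx=k,fy=k,interpolation=cv2.INTER_CUBIC)
cv2.imwrite("pics/w8.png",w);cv2.imwrite("pics/s8.png",z(s,200,190,120,120,5))
```

```text
[0.41502475 0.16548472 0.02352175] 17.81614138069984 [-2.06936385 -0.31709887  5.5651123 ] 0.02704827484756636 [-0.01437106  0.44030878 -0.59777695  2.19187789  0.42500155  0.62179981
 -0.60800032]
```

View pics/w8.png

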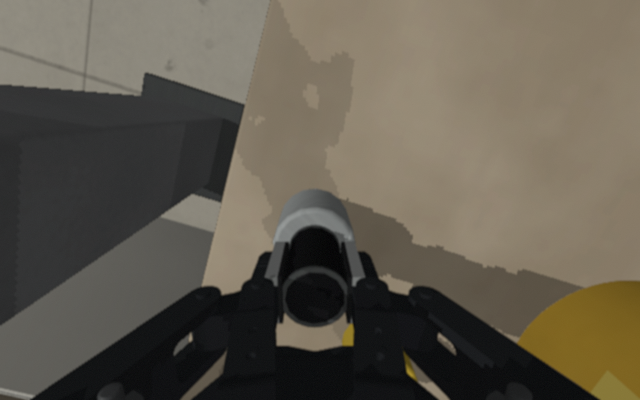

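View pics/s8.png

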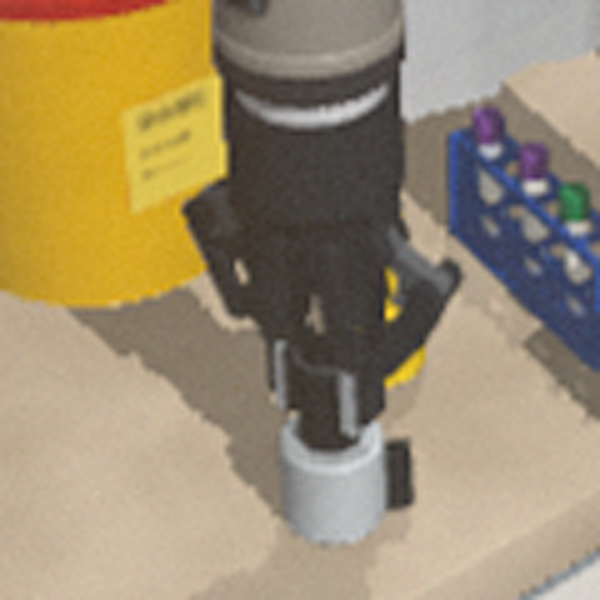

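Gripped at a width of 27 mm, upright. I'll lift to about 0.13 m.

Call:
apply_moves(
  series="0 0 0 -0.01 0 0 0; 0 0 0 -0.03 0 0 0; 0 0 0 -0.055 0 0 0; 0 0 0 -0.08 0 0 0; 0 0 0 -0.105 0 0 0; 0 0 0 -0.125 0 0 0; 0 0 0 -0.137 0 0 0; 0 0 0 -0.137 0 0 0",
)

```text
clock: 9.25
tcp_pos: [0.4153, 0.1656, 0.1608]
orientation: [0.978, 1.339, -0.976]
contact_force: [0.1, 0.3, -3.8]
grip_width: 0.0267
```

Run:
```python
from h import *
p,R=cur();print(p,psi(R),get_obs()['contact_force'],get_obs()['grip_width'],get_obs()['joints'])
w=grab_frame("wrist");s=grab_frame("scene")
z=lambda im,x,y,w,h,k:cv2.resize(im[y:y+h,x:x+w],None,fx=k,fy=k,interpolation=cv2.INTER_CUBIC)
cv2.imwrite("pics/w9.png",w);cv2.imwrite("pics/s9.png",z(s,200,150,120,120,5))
rows([(.445,.066,.16,-2),(.475,-.034,.16,-22),(.505,-.134,.16,-42),(.534,-.2335,.16,-61.7)])
```

```text
[0.41532494 0.16556215 0.16078521] 17.806279542237366 [ 0.14294243  0.25118151 -3.77445366] 0.026741173248307392 [ 0.13568259  0.21300634 -0.72605158  2.07743287  0.17932884  0.91052004
 -0.3788266 ]
[0.346 0.    0.001] [-0.0003 -0.0013  0.1037]
[0.695 0.001 0.001] [-0.0003 -0.0034  0.2081]
[1.044e+00 1.000e-03 1.000e-03] [-3.000e-04 -5.400e-03  3.125e-01]
[1.388e+00 1.000e-03 1.000e-03] [-3.000e-04 -8.300e-03  4.161e-01]
```

View pics/w9.png

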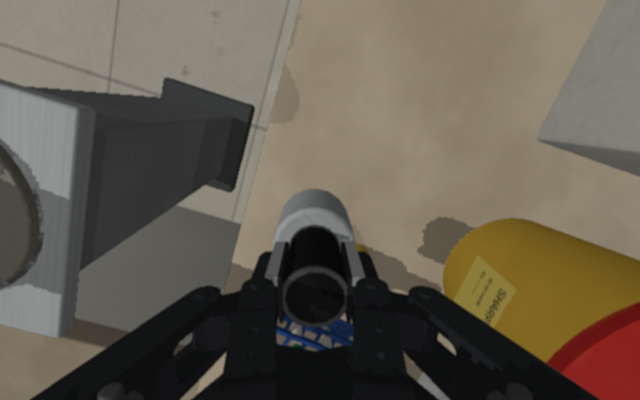

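View pics/s9.png

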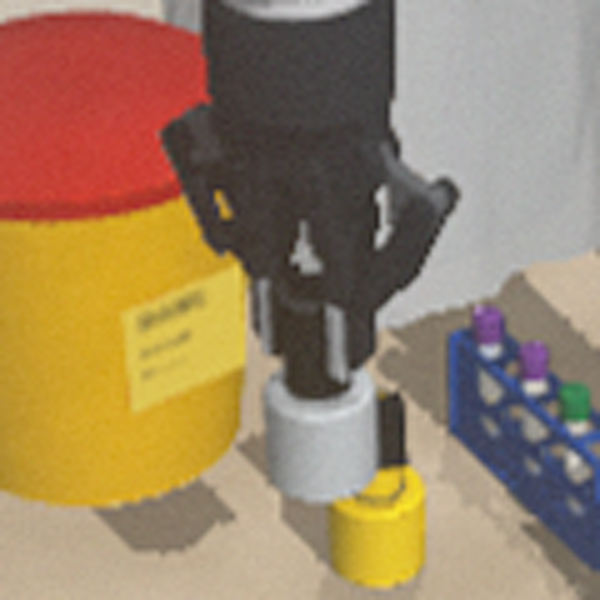

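The cell is held upright and lifted. Its pose in the hand is unchanged, with the neck top still at (315,295). Next is the carry over the rack with the turn.

Call:
apply_moves(
  series="0.06 0 0 0 0 0.02 0; 0.2 0 0 0 -0.001 0.06 0; 0.35 0 0 0 -0.001 0.104 0; 0.49 0 0 0 -0.002 0.146 0; 0.63 0 0 0 -0.003 0.188 0; 0.77 0 0 0 -0.004 0.23 0; 0.91 0 0 0 -0.005 0.272 0; 1.04 0 0 0 -0.005 0.312 0; 1.17 0 0 0 -0.006 0.352 0; 1.30 0 0 0 -0.008 0.39 0; 1.388 0 0 0 -0.008 0.416 0; 1.388 0 0 0 -0.008 0.416 0",
)

```text
clock: 10.85
tcp_pos: [0.5335, -0.2368, 0.159]
orientation: [1.947, 0.484, -1.951]
contact_force: [0.2, -0.1, -3.2]
grip_width: 0.0267
```

Call:
apply_moves(
  series="0 0 0 0 0 0 0; 0 0 0 0 0 0 0",
)

```text
clock: 11.1
tcp_pos: [0.5343, -0.2319, 0.16]
orientation: [1.944, 0.493, -1.945]
contact_force: [0.3, 1.3, -3.1]
grip_width: 0.0271
```

Run:
```python
from h import *
p,R=cur();print(p,psi(R),R[:,0],get_obs()['contact_force'],get_obs()['grip_width'],get_obs()['joints'])
w=grab_frame("wrist");s=grab_frame("scene");t=grab_frame("top")
z=lambda im,x,y,w,h,k:cv2.resize(im[y:y+h,x:x+w],None,fx=k,fy=k,interpolation=cv2.INTER_CUBIC)
cv2.imwrite("pics/w10.png",w);cv2.imwrite("pics/s10.png",z(s,290,120,130,120,6));cv2.imwrite("pics/t10.png",z(t,310,160,100,90,7))
```

```text
[ 0.53432824 -0.23192137  0.15996946] -61.61776037317105 [-7.87761723e-04  6.45477030e-04 -9.99999481e-01] [ 0.30495431  1.32530332 -3.13054704] 0.027062907767336802 [ 0.49641451  0.37672662 -0.2456796   1.80528327  0.10791593  0.97354615
 -0.86902031]
```

View pics/w10.png

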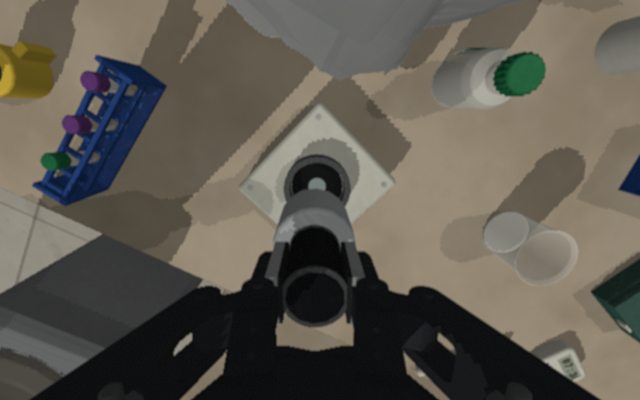

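View pics/s10.png

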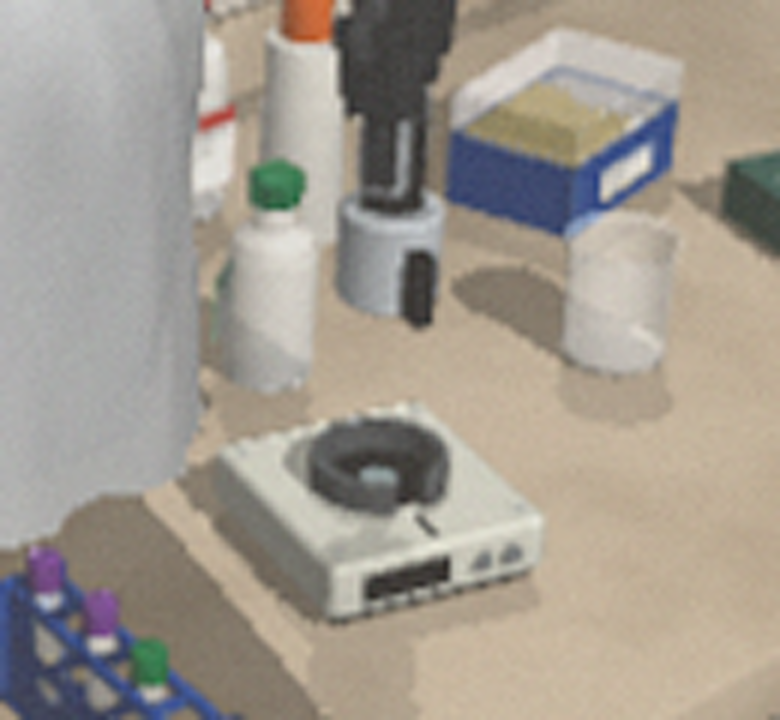

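View pics/t10.png

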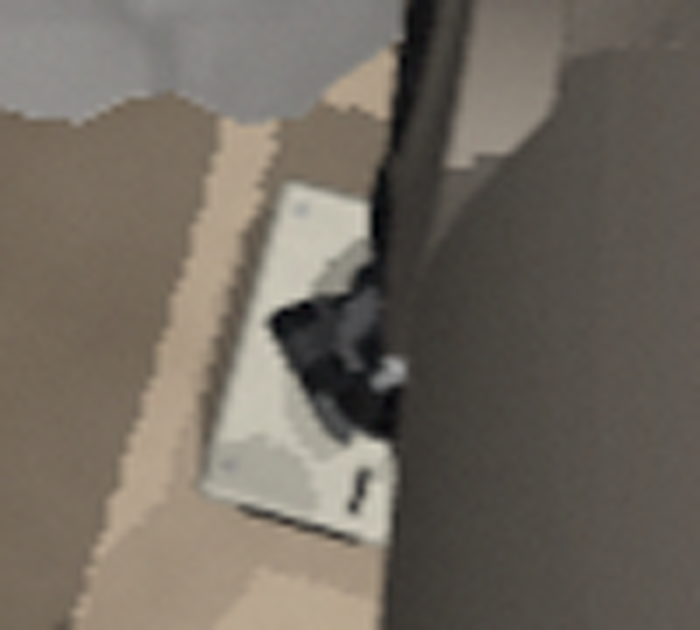

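```bash
python3 - <<'E'
from h import *
p,R=cur()
q=lambda P:np.round((proj("scene",P)-[290,120]+.5)*6-.5)
c=p*[1,1,0];zb=p[2]-.0235
print("zb",zb)
for h in(0,.046,):
    print(h,"ctr",q(c+[0,0,zb+h]))
a=np.radians(163.4);d=np.array([np.cos(a),np.sin(a),0]);s=np.array([-d[1],d[0],0])
for h in(0,.034):
    for sg in(-1,1): print("key",h,q(c+d*.036+s*.005*sg+[0,0,zb+h]))
# body silhouette
for v in range(0,360,45):
    print("body top",q(c+[.024*np.cos(np.radians(v)),.024*np.sin(np.radians(v)),zb+.046]),"bottom",q(c+[.024*np.cos(np.radians(v)),.024*np.sin(np.radians(v)),zb]))
m=np.array([.534,-.2335,0])
print("collar ctr",q(m+[0,0,.052]),"slot",q(m+d*.031+[0,0,.052]))
E
python3 - <<'E'
import cv2
cv2.imwrite("pics/s10b.png",cv2.resize(cv2.imread("pics/s10.png")[90:540,180:580],None,fx=1.3,fy=1.3))
E
```

```text
zb 0.13688041203627388
0 ctr [384. 291.]
0.046 ctr [389. 200.]
key 0 [413. 327.]
key 0 [433. 323.]
key 0.034 [417. 260.]
key 0.034 [437. 255.]
body top [352. 183.] bottom [347. 272.]
body top [336. 198.] bottom [332. 289.]
body top [352. 216.] bottom [347. 307.]
body top [390. 224.] bottom [385. 316.]
body top [428. 218.] bottom [422. 310.]
body top [443. 202.] bottom [437. 293.]
body top [426. 185.] bottom [421. 275.]
body top [389. 177.] bottom [384. 267.]
collar ctr [378. 449.] slot [410. 481.]
```

View pics/s10b.png

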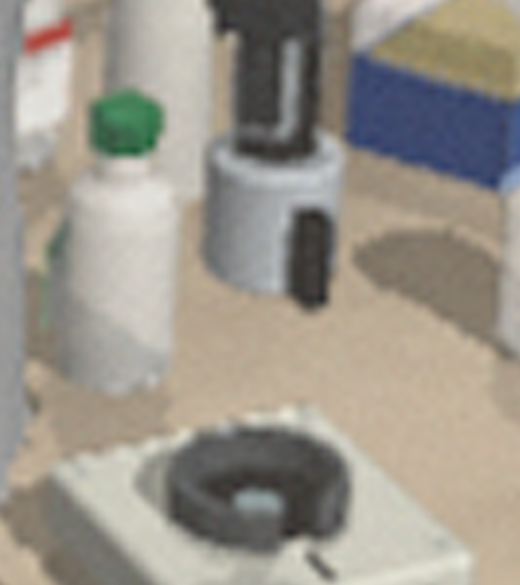

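The scene view agrees with the prediction: body centre within about 1 mm, key outline on the predicted spot, collar centre at (379,450) against a predicted (378,449). I'll lower slowly to about 11 mm above the rim.

Call:
apply_moves(
  series="0 0 0 0.015 0.001 0.001 0; 0 0 0 0.03 0.001 0.001 0; 0 0 0 0.045 0.001 0.001 0; 0 0 0 0.055 0.001 0.001 0; 0 0 0 0.063 0.001 0.001 0; 0 0 0 0.068 0.001 0.001 0; 0 0 0 0.072 0.001 0.001 0; 0 0 0 0.072 0.001 0.001 0; 0 0 0 0.072 0.001 0.001 0; 0 0 0 0.072 0.001 0.001 0",
)

```text
clock: 12.5
tcp_pos: [0.5346, -0.2344, 0.0887]
orientation: [1.946, 0.49, -1.944]
contact_force: [-0.3, -0.3, -3.7]
grip_width: 0.0266
```

Run:
```python
from h import *
p,R=cur();print(p,psi(R),R[:,0],get_obs()['contact_force'],get_obs()['grip_width'],get_obs()['clock'])
w=grab_frame("wrist");s=grab_frame("scene")
z=lambda im,x,y,w,h,k:cv2.resize(im[y:y+h,x:x+w],None,fx=k,fy=k,interpolation=cv2.INTER_CUBIC)
cv2.imwrite("pics/w11.png",w);cv2.imwrite("pics/s11.png",z(s,320,150,70,75,8))
q=lambda P:np.round((proj("scene",P)-[320,150]+.5)*8-.5)
c=p*[1,1,0];zb=p[2]-.0235;print("zb",zb)
for v in range(0,360,45):
    e=np.array([np.cos(np.radians(v)),np.sin(np.radians(v)),0])*.024
    print("top",q(c+e+[0,0,zb+.046]),"bottom",q(c+e+[0,0,zb]))
for y in (153,163.4,173):
  a=np.radians(y);d=np.array([np.cos(a),np.sin(a),0]);t=np.array([-d[1],d[0],0])
  print("key",y,[list(q(c+d*.036+t*.005*sg+[0,0,zb+h])) for h in(0,.034) for sg in(-1,1)],"inner",q(c+d*.024+t*.005*-1+[0,0,zb+.034]),q(c+d*.024+t*.005+[0,0,zb+.034]))
```

```text
[ 0.53457279 -0.23442455  0.08865886] -61.71039916096657 [ 6.44894730e-04 -2.48923732e-04 -9.99999761e-01] [-0.32777669 -0.27256014 -3.70608997] 0.026624595414799817 12.5
zb 0.06515886256274034
top [224. 187.] bottom [219. 300.]
top [204. 209.] bottom [199. 323.]
top [224. 234.] bottom [218. 349.]
top [274. 245.] bottom [267. 361.]
top [323. 237.] bottom [315. 352.]
top [342. 214.] bottom [335. 329.]
top [321. 190.] bottom [314. 304.]
top [273. 179.] bottom [266. 292.]
key 153 [[np.float64(286.0), np.float64(379.0)], [np.float64(313.0), np.float64(375.0)], [np.float64(291.0), np.float64(293.0)], [np.float64(319.0), np.float64(290.0)]] inner [280. 277.] [307. 273.]
key 163.4 [[np.float64(304.0), np.float64(377.0)], [np.float64(329.0), np.float64(371.0)], [np.float64(309.0), np.float64(292.0)], [np.float64(335.0), np.float64(286.0)]] inner [292. 276.] [318. 270.]
key 173 [[np.float64(320.0), np.float64(374.0)], [np.float64(342.0), np.float64(365.0)], [np.float64(325.0), np.float64(289.0)], [np.float64(348.0), np.float64(280.0)]] inner [303. 274.] [326. 266.]
```

View pics/s11.png

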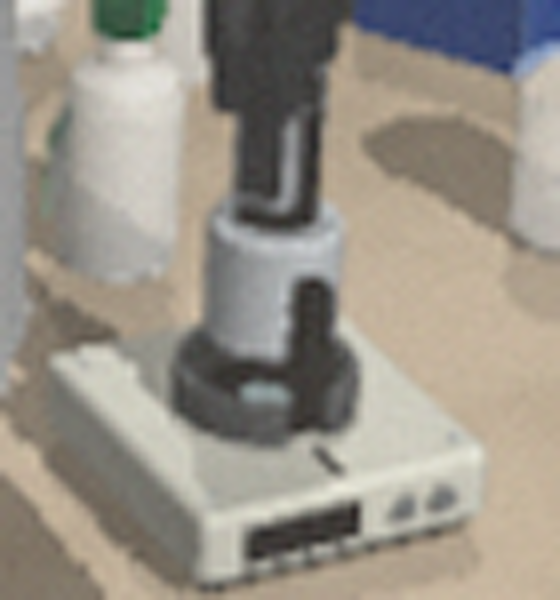

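View pics/w11.png

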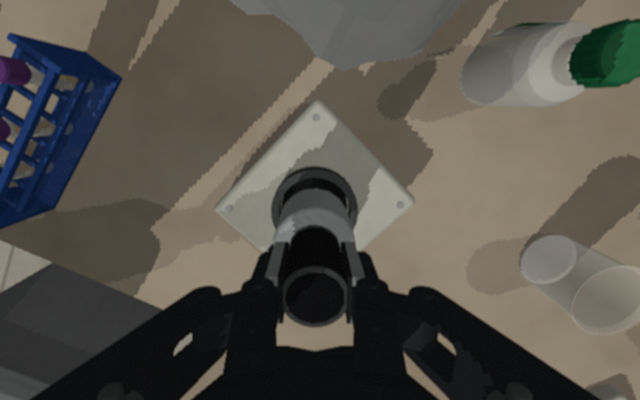

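The key sits directly above the slot. Its outline spans u≈293–335, against 292–335 predicted for perfect alignment and a 13–16 px shift per 10° of error. The underside is about 13 mm above the rim, so I'll do a small 2 mm trim, let it settle, and hand in.

Call:
apply_moves(
  series="0 0 0 0.001 0 0 0; 0 0 0 0.002 0 0 0; 0 0 0 0.002 0 0 0; 0 0 0 0.002 0 0 0; 0 0 0 0.002 0 0 0; 0 0 0 0.002 0 0 0",
)

```text
clock: 13.35
tcp_pos: [0.5343, -0.2343, 0.0863]
orientation: [1.945, 0.49, -1.945]
contact_force: [0.4, 0.2, -3.7]
grip_width: 0.0268
```

Run:
```python
from h import *
s=grab_frame("scene");o=get_obs();p,R=cur();print(p,psi(R),o['contact_force'],o['grip_width'],abs(o['qvel']).max(),o['clock'])
cv2.imwrite("pics/s12.png",cv2.resize(s[150:225,320:390],None,fx=8,fy=8,interpolation=cv2.INTER_CUBIC))
```

```text
[ 0.53437372 -0.2343089   0.08634713] -61.70658122834057 [-0.46309907 -0.18280362 -3.21128961] 0.026765416409473594 0.0017216410768363674 13.4
```

View pics/s12.png

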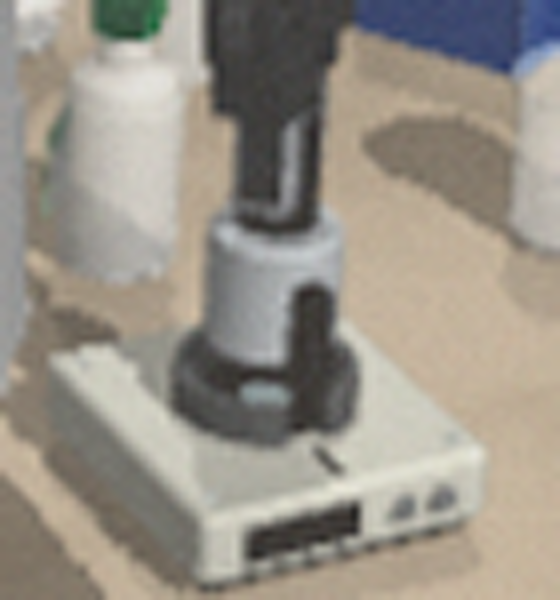

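The cell is upright and still above the collar, with the key (u≈315) over the slot and pointing along the index line. Handing in.

```bash
python3 -c "
from bench import *
hand_in()"
```

```text
the job is handed in; nothing more can be done
```

I picked up the cell by its neck and carried it over the tube rack with its underside at about 0.137 m. I turned it about 79° so the key faces the slot, and handed the job in while holding it above the reader's collar.

**First grasp missed:** The gripper closed on empty space because the real fingertips sit about 35 mm behind the reported TCP. The shut fingers pressed lightly (about 15 N) on top of the neck and nudged the cell slightly. I backed off, located the cell again, went lower and gripped it at a width of 27 mm.

**Last checks:**

| Check | Reading |
|---|---|
| Underside above collar rim | about 11 mm |
| Cell axis to collar axis | about 1–2 mm by calibration |
| Key direction to slot | within about 2–3° in the scene image |
| Force on the tool | −3.2 N vertical, about the weight of the held cell |
| Motion | joint speeds near zero |

I saw no contact between the cell and the reader. The rack, bottle and beaker looked undisturbed in the views, but I did not measure them.

The only disagreement left at the end is about 1 mm between the cell's position in the scene image and the position predicted from the TCP reading. The top camera could not see the final pose because the arm was in the way.

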